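# Comb carrot sticks into the grooves of a portioning tray

### The arm

A 7-joint arm with a two-finger parallel gripper is mounted at the origin on the work surface. World frame = base frame: x ahead of the robot, y to its left, z up, the work surface at z = 0. Lengths are in m, angles in rad, forces in N, time in s.
With the tool pointing down it reaches from about 0.425 to 0.875 m from the base axis. Payload 4.7 kg.
Tool frame: the origin (TCP) lies at the very end of the fingers, on their centre line; the grasp point (between the pads) lies 19 mm behind it (ctrl.grasp_offset is the distance from the TCP to the grasp point, in m); z points along the fingers, y is the direction in which the jaws open and shut (so a half turn about z gives the same grasp; the last joint's range is limited). The gripper opens to 87 mm and grips with 3 to 60 N. Pads are 19 mm wide; open, the fingers measure 117 mm over their backs; the gripper's body (75 mm by 190 mm) begins 51 mm behind the grasp point.
Start: joints at [-1.219, 0.321, -0.07, 1.45, 0.023, 1.371, -0.057], TCP at [0.215, 0.613, 0.188] pointing down, gripper open.
Joint ranges: [-2.86, 2.86], [-0.3, 2.09], [-1.38, 1.24], [0.06, 2.45], [-1.56, 4.7], [0.09, 2.05], [-2.69, 2.69]. Speed limits (rad/s): [2.57, 2.57, 3.14, 3.14, 3.14, 3.14, 3.14].

### API

Orientations are given as a rotation vector (axis times angle).
In Python, from bench import ctrl gives the robot as it stands.
- The arm moves only by the shell command python3 -m creep 'ROWS' [FORCE]. ROWS is JSON, a list that holds one entry, the list of rows, each a list of 7 numbers: the opening, from 0 (shut) to 1 (fully open), then the shift along the tool's x, y, z in mm, then the turn, a rotation vector about the tool's x, y, z in rad. In form: [[[grip, dx, dy, dz, rx, ry, rz], ...]]. A call has 1 to 5 rows; each row is the pose to reach, as a shift and turn from the pose commanded when the call began, along the tool's axes at that moment; what a row does not reach only later rows make up. A row lasts 1/10 s, in which the tool goes at most 50 mm and 8.59 degrees, less where a joint would pass 70% of its speed; a pose out of reach is approached as far as the arm can. A call with a gripper value outside its range is refused whole. The fingers move at their own pace and stop on an object; FORCE is the grip in N (left out, the last holds). Time passes only in rows, so rows that repeat a pose let the fingers close. It gives the time, the measured TCP pose, the force and the opening at its end, in the units of the state.
- ctrl.get_state(): the state, without advancing time (a new reading comes with each control period).
- ctrl.get_image(name): name is "side" or "top" or "wrist"; returns the picture (384x512x3 uint8, red, green, blue); there is no depth.
- ctrl.camera_params(name): a dict with "K" (3x3 intrinsics, pixels), "pose" (4x4, takes a point from camera to world coordinates). Camera axes: x right, y down, z forward; pixel columns grow to the right and rows downward; lengths in m; the calibration is good to about 2 mm. A picture is of the moment at which its call begins: read the wrist's pose just before it. camera_params takes no time and is no camera call; for the wrist camera it gives the pose at the moment of the call.
- ctrl.close_job(): hands the job in, once; it reports no verdict.
The state is a dict: "time": time; "joint_positions": joint angles; "qd": joint speeds; "joint_torque": joint torques, N m; "position": TCP position; "tool_rot": TCP orientation; "ft_force": force on the tool from outside, world axes, zero at the start; "torque": the same for the moment, N m; "grip_width": opening from 0.0 (shut) to 1.0 (fully open).
Only numpy, scipy, OpenCV 4.12 (cv2) and the standard library are available. Lean on these libraries where they do the work, as an engineer would, in place of code of your own. Each camera call takes 0.05 s, during which the arm holds its last target. There are 200 camera calls.

### The job

Take the rake from its green mat, feel for the tray insert by setting the tines gently down on the blue start strip, comb right along to the far end strip with the tines kept lightly pressed on the ridges, so that each of the four carrot sticks drops into a groove of its own. Never press hard enough to overload the scale. Then stand the rake upright on the middle of its mat again, let go, and leave everything else where it is.

Things in the scene. Friction and masses are not known exactly. Their poses are not given: they have to be found in the camera images.
- tray: White bench scale 250 x 170 x 45 mm with a fixed open tray on it; origin: centre of the scale's underside, z up. Tray inside 210 mm (x) by 100 mm (y), centred on the origin; walls 4 mm, tops 112 mm above the origin; the -x end wall is blue, the others white. In it lies a grooved insert: blue flat start strip at the blue wall, grooves along y, flat end strip.
- start_strip (a point): Above the middle of the flat blue start strip, at wall-top height (112 mm over the tray's origin), at tray x = -82 mm; tray axes. The strip runs from the blue wall to tray x = -58 mm and is level with the ridge tops. That level is NOT measured: it lies 80 to 95 mm above the tray's origin, differing from run to run with the liners under the insert, and must be felt for.
- first_groove (a point): Above the middle of the first groove, at wall-top height, tray x = -51 mm; tray axes. Seven grooves parallel to tray y: centres at tray x = -51, -29, -7, 15, 37, 59, 81 mm, each 14 mm wide, 14 mm deep, 8 mm ridges with round tops between, all level. A stick pushed along slowly by the comb (about 20 mm/s) turns parallel and drops into an empty groove, its top then 2 mm below the ridges; hurried, it may jam.
- end_strip (a point): Above the middle of the flat end strip, at wall-top height, tray x = 97 mm; tray axes. The strip runs from tray x = 88 mm to the far wall, level with the ridge tops. The 24 mm thick comb is over it when its middle is at tray x = 80 to 92 mm.
- insert (a joint): How far (m) the grooved insert is pushed down on the scale's stiff spring: 0 = unloaded, about 2.5 N per mm after the first 1 to 2 N; 1 to 2 mm is a light press, stop at 12 mm. Pressing it by about 5 mm (14 N) overloads the scale.
- rake_grip (a point): Middle of the red upright grip of the steel rake. The grip is a slab 20 mm thick along the rake's x, 30 mm wide along its y, reaching 42 mm below and 32 mm above this point. Pinch it across its 20 mm thickness from above. z up along the grip.
- rake_tips (a point): Middle of the underside of the rake's tines, 80 mm below rake_grip. The comb of 8 tines is 88 mm long along the rake's y and 24 mm thick along x; tines 26 mm long, rounded below, under a 12 mm head bar. Comb polished (friction about 0.2). Rake mass about 0.25 kg; it stands upright by itself on its tines. The rake is the same seen from front and back.
- rake: The whole rake; origin at the same point as rake_tips, same axes.
- mat: Green-topped flat parking mat for the rake, fixed, 90 mm (x) by 140 mm (y), 4 mm thick; origin at the centre of its underside. At the start the rake stands on its middle, comb along the mat's y.
- carrot0_mid (a point): Centre of an orange carrot stick, eight-sided, 12 mm over the flats, 80 mm long along its x axis, about 12 g, wet and slippery (friction about 0.2), at the start lying askew across the ridges on top of the insert, beyond the start strip.
- carrot0: The carrot stick of carrot0_mid, origin at its centre, x along its length.
- carrot1_mid (a point): Centre of an orange carrot stick, eight-sided, 12 mm over the flats, 80 mm long along its x axis, about 12 g, wet and slippery (friction about 0.2), at the start lying askew across the ridges on top of the insert, beyond the start strip.
- carrot1: The carrot stick of carrot1_mid, origin at its centre, x along its length.
- carrot2_mid (a point): Centre of an orange carrot stick, eight-sided, 12 mm over the flats, 80 mm long along its x axis, about 12 g, wet and slippery (friction about 0.2), at the start lying askew across the ridges on top of the insert, beyond the start strip.
- carrot2: The carrot stick of carrot2_mid, origin at its centre, x along its length.
- carrot3_mid (a point): Centre of an orange carrot stick, eight-sided, 12 mm over the flats, 80 mm long along its x axis, about 12 g, wet and slippery (friction about 0.2), at the start lying askew across the ridges on top of the insert, beyond the start strip.
- carrot3: The carrot stick of carrot3_mid, origin at its centre, x along its length.
- salad_box: Bystander, to be left alone: closed clear salad box with green leaves, 130 x 160 x 63 mm; origin at its underside middle.
- tub: Bystander, to be left alone: small white jar with a lid, 64 mm wide, 60 mm high; origin at its underside middle.
- bottle: Bystander, to be left alone: blue bottle, 60 mm wide, 160 mm high; origin at its underside middle.
- cards: Bystander, to be left alone: stack of blank white cards, 90 x 60 x 22 mm; origin at its underside middle.
- spatula: Bystander, to be left alone: spatula with green handle, 200 mm long, lying flat; origin at its underside.

How it is judged:
By the outcome, as a careful person would: the job done as asked, in the order asked, and still so for the second after the job is handed in, with the robot touching nothing.
It also fails if it takes over 72 s, if anything falls off the work surface, if the arm or the gripper's body presses on something with over 40 N, if the wrist force passes 120 N, or if a joint passes its speed limit or range.

## Working session

There is one attempt and no reset: what is moved stays moved. The work goes in short steps, Python scripts to look and compute and a shell command to move; the robot and the scene stay as the last step left them, time stands still between calls to the robot, and variables do not carry over. Pictures are saved under pics/ and viewed, about 8 in all and at most 12, crops included, and the job is handed in when it is done.

```bash
ls; mkdir -p pics; python3 - <<'E'
from bench import ctrl
import cv2,numpy as np
np.set_printoptions(precision=4,suppress=True)
print(ctrl.get_state(), ctrl.grasp_offset)
ims=[]
for n in ("side","top"):
    im=ctrl.get_image(n); cv2.imwrite(f"pics/{n}0.png",im[:,:,::-1]); p=ctrl.camera_params(n); print(n,p["K"],p["pose"])
E
```

```text
pics
{'time': 0.0, 'joint_positions': array([-1.2189,  0.3218, -0.0701,  1.4517,  0.0226,  1.3708, -0.0569]), 'qd': array([-0.0006,  0.001 ,  0.0013, -0.0007,  0.0008, -0.0004, -0.0008]), 'joint_torque': array([  0.0006, -49.1301,  -0.4036, -31.2523,  -0.0638,   0.0438,
         0.0002]), 'position': array([0.2152, 0.6127, 0.1868]), 'tool_rot': array([-0.528 , -3.0967,  0.003 ]), 'ft_force': array([-1.0039, -0.0087, -0.0975]), 'torque': array([ 0.0167, -0.0056,  0.0133]), 'grip_width': 0.9968302779215289} 0.0187
side [[389.2673   0.     258.4022]
 [  0.     389.2673 192.819 ]
 [  0.       0.       1.    ]] [[-0.8268 -0.4008  0.3947  0.232 ]
 [-0.5623  0.5687 -0.6004  0.5362]
 [ 0.0162 -0.7183 -0.6955  0.7222]
 [ 0.      0.      0.      1.    ]]
top [[490.7804   0.     252.8579]
 [  0.     490.7804 195.9504]
 [  0.       0.       1.    ]] [[-0.0005 -0.9914  0.1312  0.4362]
 [-1.      0.0007  0.0013  0.0231]
 [-0.0013 -0.1312 -0.9914  1.2204]
 [ 0.      0.      0.      1.    ]]
```

View pics/top0.png

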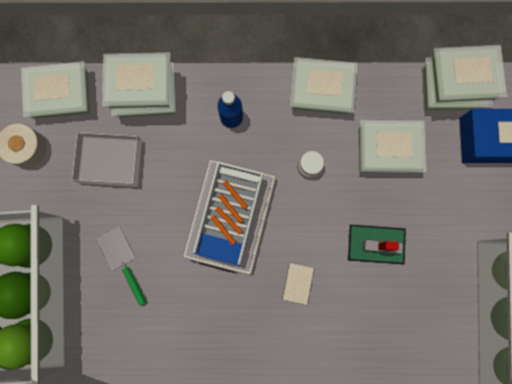

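View pics/side0.png

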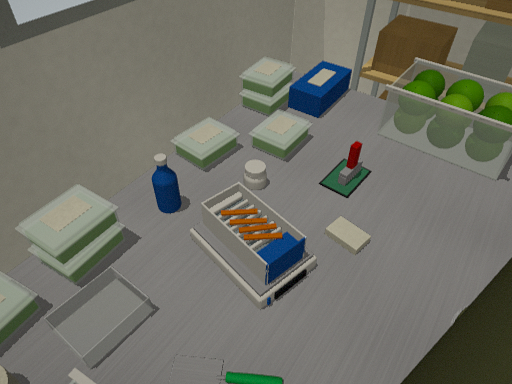

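The top view shows the tray (about 190–272, 162–272) with the blue end at the bottom and sticks across its ridges. The mat with the rake is at (377, 244), the bottle, jar and cards are nearby, and the arm is out of view. Next I'll measure the mat, rake and tray.

```bash
cat > h.py <<'E'
import cv2,numpy as np
from bench import ctrl
np.set_printoptions(precision=4,suppress=True)
def ray(n,uv,z,pose=None):
    p=ctrl.camera_params(n); T=p["pose"] if pose is None else pose
    d=T[:3,:3]@np.linalg.inv(p["K"])@np.array([uv[0],uv[1],1.]); o=T[:3,3]
    return o+d*(z-o[2])/d[2]
def mask(im,lo,hi):
    return cv2.inRange(cv2.cvtColor(im,cv2.COLOR_BGR2HSV),lo,hi)
def biggest(m,roi=None):
    if roi:
        k=np.zeros_like(m); x0,y0,x1,y1=roi; k[y0:y1,x0:x1]=255; m=m&k
    return max(cv2.findContours(m,cv2.RETR_EXTERNAL,cv2.CHAIN_APPROX_NONE)[0],key=cv2.contourArea)
def rect(n,c,z):
    P=np.array([ray(n,p[0],z)[:2]*1000 for p in c],np.float32)
    r=cv2.minAreaRect(P); return r,cv2.boxPoints(r)
E
python3 - <<'E'
from h import *
t=cv2.imread("pics/top0.png")
g=mask(t,(45,80,20),(90,255,255)); c=biggest(g,(330,210,420,280)); print("mat",rect("top",c,.004))
r=mask(t,(0,150,60),(6,255,255))|mask(t,(172,150,60),(180,255,255)); c=biggest(r,(330,210,420,280)); print("red",c.reshape(-1,2).min(0),c.reshape(-1,2).max(0)); print(rect("top",c,.116))
b=mask(t,(100,120,50),(130,255,255)); c=biggest(b,(180,220,290,290)); print("blue",rect("top",c,.09))
w=mask(t,(0,0,135),(180,60,255)); c=biggest(w,(180,155,285,280)); print("white",rect("top",c,.112),rect("top",c,.045)[0])
cv2.imwrite("pics/crop.png",cv2.resize(t[155:280,180:290],None,fx=4.5,fy=4.5,interpolation=cv2.INTER_CUBIC))
s=cv2.imread("pics/side0.png")
cv2.imwrite("pics/crop2.png",cv2.resize(s[180:305,185:320],None,fx=4.5,fy=4.5,interpolation=cv2.INTER_CUBIC))
cv2.imwrite("pics/c12.png",np.hstack([cv2.resize(t[155:280,180:290],(400,455),interpolation=cv2.INTER_CUBIC),cv2.resize(s[180:305,185:285],(364,455),interpolation=cv2.INTER_CUBIC)]))
E
```

```text
mat (((477.404296875, -280.58026123046875), (132.93946838378906, 82.74156188964844), 85.71480560302734), array([[ 431.1825, -343.7729],
       [ 513.6927, -349.9554],
       [ 523.6261, -217.3876],
       [ 441.1158, -211.2051]], dtype=float32))
red [379 241] [398 250]
(((470.2552490234375, -279.1534423828125), (42.932796478271484, 20.06086540222168), 89.966064453125), array([[ 460.2121, -300.6139],
       [ 480.2729, -300.6258],
       [ 480.2984, -257.693 ],
       [ 460.2375, -257.6811]], dtype=float32))
blue (((464.03179931640625, 102.92630004882812), (99.40428161621094, 50.3509407043457), 74.91319274902344), array([[426.7875,  61.49  ],
       [475.403 ,  48.3845],
       [501.2761, 144.3626],
       [452.6606, 157.4681]], dtype=float32))
white (((540.2863159179688, 87.20232391357422), (176.0752410888672, 233.81248474121094), 75.44054412841797), array([[405.003 ,  31.3802],
       [631.3071, -27.3966],
       [675.5697, 143.0244],
       [449.2656, 201.8012]], dtype=float32)) ((546.5784301757812, 91.07582092285156), (186.71823120117188, 247.9454345703125), 75.44054412841797)
```

View pics/c12.png

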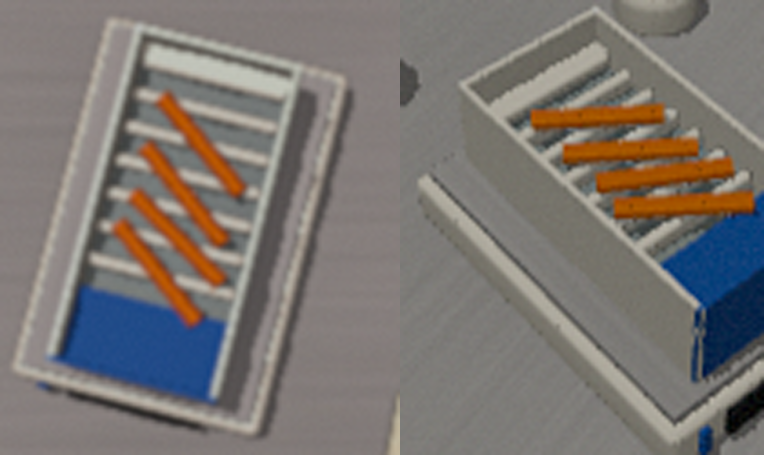

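The crop shows four sticks askew across the ridges, with the blue strip clear of them at the bottom. The first stick's lower end is just past the strip, at crop (195, 322). Next is a move planner, and rough tray corners taken from that crop.

```bash
cat > plan.py <<'E'
# usage: plan.py x y z(mm, TCP) yaw_of_tool_y(deg): prints the shift/turn from here
import sys; from h import *
from scipy.spatial.transform import Rotation as R
x,y,z,a=map(float,sys.argv[1:5]); s=ctrl.get_state(); A=R.from_rotvec(s["tool_rot"])
a=np.radians(a); Y=np.array([np.cos(a),np.sin(a),0]); Z=np.array([0,0,-1.])
B=R.from_matrix(np.c_[np.cross(Y,Z),Y,Z])
print("t",s["time"],"pos",s["position"]*1000,"F",s["ft_force"],"grip",s["grip_width"])
print("shift",A.inv().apply(np.array([x,y,z])-s["position"]*1000),"turn",(A.inv()*B).as_rotvec())
E
python3 plan.py 470 90 330 -14.6
python3 - <<'E'
from h import *
f=lambda u,v:(180+u/3.636,155+v/3.64)
H=[ray("top",f(*p),.045)*1000 for p in [(15,370),(255,435),(348,75),(105,20)]]
T=[ray("top",f(*p),.112)*1000 for p in [(50,358),(213,398),(298,70),(138,28)]]
for Q in (H,T):
    Q=np.array(Q)[:,:2]; print(Q, "mean",Q.mean(0),"len",[np.linalg.norm(Q[i]-Q[i-1]) for i in range(4)], np.degrees(np.arctan2(*(Q[2]+Q[3]-Q[0]-Q[1])[::-1])))
E
```

```text
t 0.1 pos [215.2518 612.7357 186.8605] F [ 0.7155 -0.7022 -0.0027] grip 0.999137471609909
shift [-413.5853 -409.0323 -142.4008] turn [-0.0013  0.0013  1.4879]
[[446.3293 188.1098]
 [404.3151  31.173 ]
 [641.5917 -30.9114]
 [679.1049 131.8686]] mean [542.8353  80.06  ] len [np.float64(239.4734781575872), np.float64(162.4634293072529), np.float64(245.26455569319964), np.float64(167.04665091486072)] -14.129415103394509
[[453.0813 157.2332]
 [428.6063  56.5589]
 [633.1007   3.6575]
 [660.0955 104.7436]] mean [543.721   80.5483] len [np.float64(213.56511195549643), np.float64(103.60664612969458), np.float64(211.22624552843698), np.float64(104.62845816465119)] -14.36518630063879
```

```bash
python3 -m creep '[[[1,0,0,-50,0,0,0],[1,0,0,-100,0,0,0],[1,0,0,-165,0,0,0],[1,-414,-409,-165,0,0,1.488],[1,-414,-409,-165,0,0,1.488]]]'; python3 plan.py 470 90 350 -14.3
```

```text
time: 0.6
position: [0.2591, 0.5243, 0.3417]
tool_rot: [0.989, 2.982, 0.005]
ft_force: [1.5, -0.2, 0.3]
grip_width: 0.998
t 0.6 pos [259.1314 524.2643 341.7298] F [ 1.5366 -0.185   0.2512] grip 0.9980948898933018
shift [-428.59   -222.1362   -9.2489] turn [ 0.002  -0.0024  1.1798]
```

```bash
python3 -m creep '[[[1,-428,-222,-9,0,0,1.18],[1,-428,-222,-9,0,0,1.18],[1,-428,-222,-9,0,0,1.18],[1,-428,-222,-9,0,0,1.18],[1,-428,-222,-9,0,0,1.18]]]'; python3 plan.py 470 90 350 -14.3
```

```text
time: 1.1
position: [0.3694, 0.2967, 0.3449]
tool_rot: [-2.016, -2.409, 0.0]
ft_force: [0.5, -0.4, 0.5]
grip_width: 0.998
t 1.1 pos [369.3962 296.6766 344.8502] F [ 0.5128 -0.354   0.478 ] grip 0.9977603285217354
shift [-221.1568   62.655    -5.1845] turn [-0.0002 -0.      0.4265]
```

```bash
python3 -m creep '[[[1,-221,63,-5,0,0,0.4265],[1,-221,63,-5,0,0,0.4265],[1,-221,63,-5,0,0,0.4265],[1,-221,63,-5,0,0,0.4265],[1,-221,63,-5,0,0,0.4265]]]'; python3 - <<'E'
from h import *
im=ctrl.get_image("wrist"); p=ctrl.camera_params("wrist"); np.save("w1.npy",p["pose"]); cv2.imwrite("pics/w1.png",im[:,:,::-1]); print(p["K"],p["pose"])
E
python3 plan.py 470 -282 250 -4.3
```

```text
time: 1.6
position: [0.4722, 0.0882, 0.3502]
tool_rot: [2.479, 1.928, 0.0]
ft_force: [0.4, 0.8, -0.9]
grip_width: 1.0
[[303.251    0.     250.8799]
 [  0.     303.251  191.7045]
 [  0.       0.       1.    ]] [[ 0.9678 -0.2433 -0.0641  0.4909]
 [-0.2516 -0.934  -0.2535  0.1529]
 [ 0.0018  0.2615 -0.9652  0.5471]
 [ 0.      0.      0.      1.    ]]
t 1.65 pos [473.8223  83.878  350.2497] F [ 1.3515 -3.4886 -0.0007] grip 0.9951956340741211
shift [-354.7978   88.3094  101.2486] turn [ 0.0022  0.0024 -0.1798]
```

View pics/w1.png

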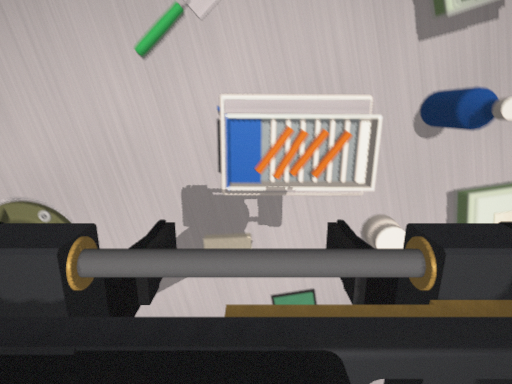

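The wrist view shows the tray walls at about (222–380, 116–190) and four sticks, but the arm was still settling, so I won't use it for precise numbers. Next is the rake.

```bash
python3 -m creep '[[[1,-300,77,50,0,0,-0.175],[1,-300,77,50,0,0,-0.175],[1,-300,77,50,0,0,-0.175],[1,-300,77,50,0,0,-0.175],[1,-300,77,50,0,0,-0.175]]]'; python3 plan.py 470 -220 300 -4.3
```

```text
time: 2.15
position: [0.4726, -0.1519, 0.3103]
tool_rot: [-2.295, -2.145, -0.001]
ft_force: [0.9, 0.2, -0.6]
grip_width: 0.999
t 2.15 pos [ 472.5816 -151.9263  310.3283] F [ 0.9055  0.2279 -0.6406] grip 0.9993527744274109
shift [-68.1013   2.0291  10.2692] turn [ 0.0003 -0.0009  0.0073]
```

```bash
python3 -m creep '[[[1,-63,2,10,0,0,0],[1,-63,2,10,0,0,0],[1,-63,2,10,0,0,0],[1,-63,2,10,0,0,0],[1,-63,2,10,0,0,0]]]'; python3 - <<'E'
from h import *
p=ctrl.camera_params("wrist"); im=ctrl.get_image("wrist"); np.save("w2.npy",p["pose"]); im=np.ascontiguousarray(im[:,:,::-1]);cv2.imwrite("pics/w2.png",im); T=p["pose"]
def wr(c,z):
    P=np.array([ray("wrist",q[0],z,T)[:2]*1000 for q in c],np.float32); r=cv2.minAreaRect(P); return r[0],r[1],cv2.boxPoints(r)
g=mask(im,(45,80,20),(90,255,255)); g=cv2.morphologyEx(g,cv2.MORPH_CLOSE,np.ones((5,5)))
c=biggest(g); print("mat",wr(cv2.convexHull(c),.004))
r=mask(im,(0,150,60),(6,255,255))|mask(im,(172,150,60),(180,255,255)); c=biggest(r); print("red",cv2.minAreaRect(c),wr(c,.116))
print(im[200:230:10,250])
E
python3 plan.py 470 -282 185 -4.3
```

```text
time: 2.65
position: [0.4714, -0.2112, 0.3007]
tool_rot: [-2.292, -2.148, -0.001]
ft_force: [0.1, 0.1, 0.1]
grip_width: 0.999
mat ((476.4906311035156, -279.04052734375), (130.21836853027344, 80.5952377319336), array([[ 431.136 , -340.7339],
       [ 511.4753, -347.152 ],
       [ 521.8452, -217.3472],
       [ 441.5059, -210.929 ]], dtype=float32))
red ((254.0, 215.5), (33.0, 14.0), 90.0) ((470.8294982910156, -276.08807373046875), (46.51601028442383, 18.699005126953125), array([[ 459.9262, -298.6594],
       [ 478.5822, -299.9259],
       [ 481.7328, -253.5167],
       [ 463.0768, -252.2502]], dtype=float32))
[[ 29  30 116]
 [ 23  27 122]
 [ 41  46 216]]
t 2.7 pos [ 471.4543 -211.387   300.8305] F [ 0.0429 -0.5694  0.2035] grip 0.9987231001006529
shift [-70.6284   3.1213 115.7882] turn [ 0.0001 -0.0006  0.01  ]
```

View pics/w2.png

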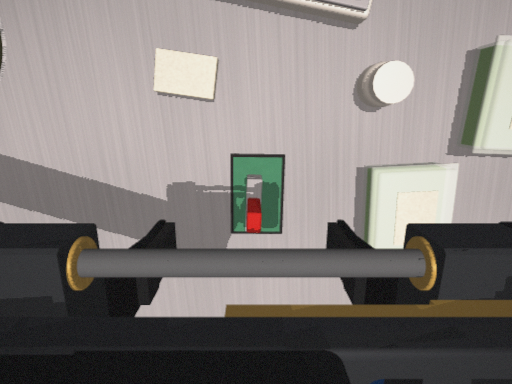

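```bash
python3 - <<'E'
from h import *
from h import mask
T=np.load("w2.npy"); im=cv2.imread("pics/w2.png")
m=mask(im,(0,150,165),(8,255,255))|mask(im,(172,150,165),(180,255,255)); c=biggest(m)
P=np.array([ray("wrist",q[0],.116,T)[:2]*1000 for q in c],np.float32); print(c.reshape(-1,2).min(0),c.reshape(-1,2).max(0)); r=cv2.minAreaRect(P); print(r, cv2.boxPoints(r))
b=mask(im,(0,0,90),(180,70,255)); c=biggest(b,(240,165,275,203)); x=c.reshape(-1,2); print("bar",x.min(0),x.max(0)); print(ray("wrist",(x[:,0].min(),185),.042,T),ray("wrist",(x[:,0].max()+1,185),.042,T),ray("wrist",(255,x[:,1].min()),.042,T))
t=cv2.imread("pics/top0.png")
m=mask(t,(0,150,165),(8,255,255))|mask(t,(172,150,165),(180,255,255)); c=biggest(m); 
P=np.array([ray("top",q[0],.116)[:2]*1000 for q in c],np.float32); r=cv2.minAreaRect(P); print("top",r,cv2.boxPoints(r))
E
```

```text
[247 213] [260 229]
((469.6691589355469, -283.54241943359375), (22.752351760864258, 17.462221145629883), 86.31451416015625) [[ 460.2249 -294.3339]
 [ 477.6509 -295.4563]
 [ 479.1135 -272.751 ]
 [ 461.6874 -271.6285]]
bar [246 174] [262 202]
[ 0.4606 -0.2513  0.042 ] [ 0.4869 -0.253   0.042 ] [ 0.4756 -0.2349  0.042 ]Traceback (most recent call last):
  File "<stdin>", line 8, in <module>
  File "h.py", line 13, in biggest
    return max(cv2.findContours(m,cv2.RETR_EXTERNAL,cv2.CHAIN_APPROX_NONE)[0],key=cv2.contourArea)
ValueError: max() iterable argument is empty
```

The wrist view shows the rake grip top at (254, 221) and the mat centre near (258, 194). That puts the rake at about (471, −282) with the mat middle at (477, −280). I'll go over the rake and descend.

```bash
python3 -m creep '[[[1,-50,3,50,0,0,0.01],[1,-71,4,100,0,0,0.01],[1,-71,4,140,0,0,0.01],[1,-71,4,140,0,0,0.01],[1,-71,4,140,0,0,0.01]]]'; python3 plan.py 471 -282 65 -4.4
```

```text
time: 3.2
position: [0.4693, -0.2828, 0.1596]
tool_rot: [-2.303, -2.132, 0.003]
ft_force: [-0.3, 0.6, 0.4]
grip_width: 0.999
t 3.2 pos [ 469.3095 -282.8194  159.5845] F [-0.3167  0.6345  0.4224] grip 0.9986669626662369
shift [ 0.8467  1.9687 94.5789] turn [-0.0037 -0.0011 -0.0005]
```

```bash
python3 -m creep '[[[1,1,2,40,0,0,0],[1,1,2,75,0,0,0],[1,1,2,94,0,0,0],[1,1,2,94,0,0,0],[1,1,2,94,0,0,0]]]'; python3 -m creep '[[[0,0,0,0,0,0,0],[0,0,0,0,0,0,0],[0,0,0,0,0,0,0],[0,0,0,0,0,0,0],[0,0,0,0,0,0,0]]]' 40;  python3 -m creep '[[[0,0,0,0,0,0,0],[0,0,0,0,0,0,0]]]'; python3 plan.py 471 -282 250 -4.4
```

```text
time: 3.7
position: [0.4743, -0.2834, 0.0692]
tool_rot: [2.303, 2.133, 0.003]
ft_force: [-0.3, 0.1, 0.5]
grip_width: 0.997
time: 4.2
position: [0.4721, -0.2837, 0.067]
tool_rot: [2.307, 2.132, 0.0]
ft_force: [-0.6, 0.8, -0.3]
grip_width: 0.629
time: 4.4
position: [0.4719, -0.2837, 0.0668]
tool_rot: [-2.307, -2.132, 0.0]
ft_force: [0.7, -0.2, -0.6]
grip_width: 0.448
t 4.4 pos [ 471.9354 -283.6932   66.7575] F [ 0.7271 -0.1841 -0.5592] grip 0.44826098183792185
shift [   1.6266   -1.0808 -183.2424] turn [-0.0001 -0.0001 -0.0018]
```

```bash
python3 -m creep '[[[0,0,0,0,0,0,0],[0,0,0,0,0,0,0],[0,0,0,0,0,0,0],[0,0,0,0,0,0,0],[0,0,0,0,0,0,0]]]'; python3 plan.py 471 -282 250 -4.4
```

```text
time: 4.9
position: [0.4719, -0.2837, 0.0667]
tool_rot: [-2.307, -2.132, 0.0]
ft_force: [-1.3, 0.2, 0.1]
grip_width: 0.224
t 4.9 pos [ 471.893  -283.7101   66.7176] F [-1.2994  0.1824  0.057 ] grip 0.223942890236113
shift [   1.6434   -1.0456 -183.2822] turn [-0.0001 -0.     -0.0018]
```

```bash
python3 -m creep '[[[0,0,0,-15,0,0,0],[0,0,0,-45,0,0,0],[0,0,0,-90,0,0,0],[0,0,0,-135,0,0,0],[0,0,0,-175,0,0,0]]]';  python3 -m creep '[[[0,50,-5,0,0,0,0.03],[0,100,-10,0,0,0,0.06],[0,150,-15,0,0,0,0.09],[0,200,-20,0,0,0,0.12],[0,250,-25,0,0,0,0.15]]]'; python3 plan.py 464 100.6 240 -14.3
```

```text
time: 5.4
position: [0.4716, -0.284, 0.2447]
tool_rot: [2.307, 2.131, 0.002]
ft_force: [1.2, -0.3, -3.6]
grip_width: 0.226
time: 5.9
position: [0.4661, -0.0322, 0.2428]
tool_rot: [2.462, 1.951, 0.003]
ft_force: [1.2, -0.3, -3.2]
grip_width: 0.227
t 5.9 pos [466.0891 -32.1767 242.7784] F [ 1.1856 -0.2622 -3.232 ] grip 0.22734535714196208
shift [128.7867 -32.3597   2.9255] turn [ 0.0012 -0.0015  0.0192]
```

```bash
python3 -m creep '[[[0,45,-10,0,0,0,0.01],[0,90,-20,2,0,0,0.02],[0,120,-30,3,0,0,0.02],[0,130,-32,3,0,0,0.02],[0,130,-32,3,0,0,0.02]]]'; python3 -m creep '[[[0,0,0,30,0,0,0],[0,0,0,30,0,0,0],[0,0,0,30,0,0,0]]]';  python3 - <<'E'
from h import *
T=ctrl.camera_params("wrist")["pose"]; w=ctrl.get_image("wrist"); np.save("w3.npy",T)
t=ctrl.get_image("top"); s=ctrl.get_image("side")
for n,i in (("w3",w),("t3",t),("s3",s)): cv2.imwrite(f"pics/{n}.png",i[:,:,::-1])
b=lambda i:cv2.resize(i,(400,300))
cv2.imwrite("pics/m3.png",np.hstack([cv2.resize(w[60:240,170:410],(400,300)),cv2.resize(s[160:310,180:380],(400,300))])[:,:,::-1])
E
python3 plan.py 464 100.6 210 -14.3
```

```text
time: 6.4
position: [0.4646, 0.1013, 0.239]
tool_rot: [2.476, 1.932, -0.001]
ft_force: [0.4, 0.6, -3.1]
grip_width: 0.226
time: 6.7
position: [0.4648, 0.0983, 0.2091]
tool_rot: [-2.482, -1.926, 0.002]
ft_force: [0.0, -0.2, -2.4]
grip_width: 0.229
t 6.85 pos [465.8562  99.5392 210.218 ] F [-0.1725 -0.5115 -2.3492] grip 0.22218693487784366
shift [ 0.5686 -2.0612  0.2153] turn [ 0.0017 -0.0013 -0.0003]
```

View pics/m3.png

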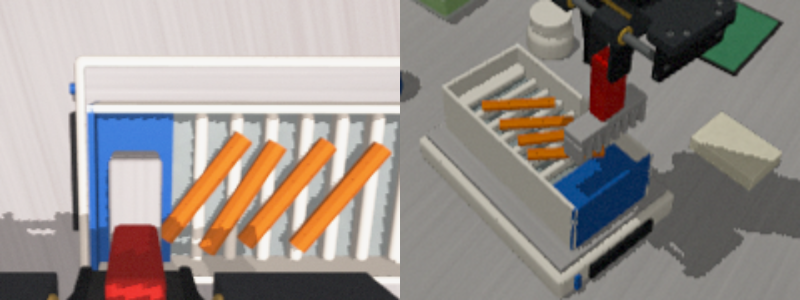

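The rake is over the blue strip, clear of the sticks, with the wall line at crop v ≈ 103–113 and the comb end at (135, 153). I'll measure the walls and comb edges from pixel profiles in the full wrist picture.

```bash
python3 - <<'E'
from h import *
w=cv2.imread("pics/w3.png").astype(int)
P=lambda a:[tuple(int(k) for k in x) for x in a]
print("col330 v112-134",[int(x.sum()) for x in w[112:134,330]])
print("col240 v112-134",[int(x.sum()) for x in w[112:134,240]])
print("col250 v140-165",[int(x.sum()) for x in w[140:166,250]])
print("row140 u205-240",[(int(x.sum()),int(x[0]-x[2])) for x in w[140,210:236]])
print("row165 u228-275",[int(x.sum()) for x in w[165,228:276]])
print("row140 u400-470",[int(x.sum()) for x in w[140,400:480]])
E
python3 -c "
import cv2;w=cv2.imread('pics/w3.png');cv2.imwrite('pics/w3b.png',cv2.resize(w[90:230,200:480],(800,400),interpolation=cv2.INTER_CUBIC))"
```

```text
col330 v112-134 [648, 651, 662, 673, 669, 661, 658, 654, 620, 538, 518, 727, 739, 740, 740, 711, 529, 460, 477, 591, 629, 635]
col240 v112-134 [658, 667, 681, 683, 678, 670, 669, 658, 608, 534, 566, 736, 740, 740, 740, 611, 324, 264, 256, 288, 398, 421]
col250 v140-165 [415, 417, 404, 413, 414, 415, 410, 413, 412, 419, 389, 365, 363, 399, 370, 498, 613, 653, 669, 673, 668, 672, 668, 671, 667, 670]
row140 u205-240 [(649, -9), (537, -12), (311, -4), (158, 0), (161, -1), (265, -6), (617, -23), (710, -13), (730, -6), (737, -3), (717, -7), (633, -12), (541, 60), (426, 142), (406, 155), (413, 153), (337, 127), (225, 80), (307, 118), (395, 150), (415, 153), (416, 153), (415, 154), (417, 151), (415, 152), (418, 152)]
row165 u228-275 [227, 363, 401, 402, 403, 381, 302, 455, 576, 651, 672, 672, 669, 670, 666, 668, 671, 678, 681, 675, 680, 674, 670, 666, 672, 677, 684, 680, 675, 669, 670, 676, 680, 683, 681, 683, 680, 650, 560, 467, 402, 407, 408, 401, 415, 545, 601, 606]
row140 u400-470 [621, 582, 581, 581, 586, 585, 555, 448, 378, 378, 379, 383, 399, 513, 641, 697, 725, 736, 738, 737, 737, 737, 737, 737, 737, 737, 737, 737, 723, 638, 461, 386, 380, 379, 378, 379, 383, 388, 379, 383, 376, 380, 379, 386, 382, 601, 726, 737, 736, 728, 675, 627, 630, 631, 631, 626, 620, 623, 622, 633, 631, 629, 615, 622, 634, 630, 634, 631, 631, 628, 624, 629, 621, 615, 584, 566, 505, 421, 407, 407]
```

View pics/w3b.png

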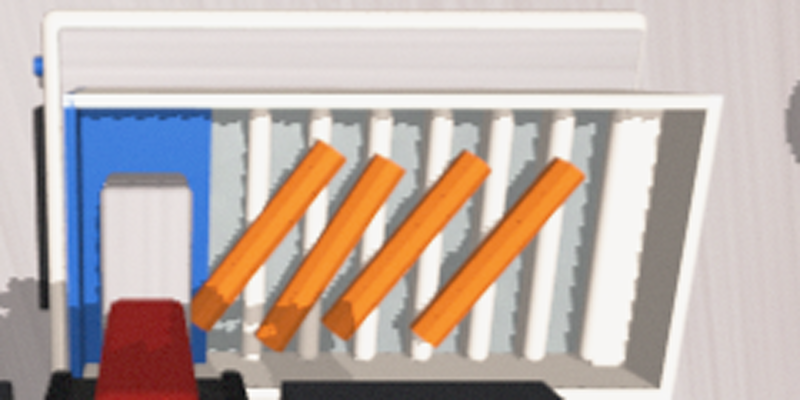

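```bash
python3 - <<'E'
from h import *
T=np.load("w3.npy"); q=lambda u,v,z:ray("wrist",(u,v),z,T)[:2]*1000
a,b=q(240,127.4,.112),q(330,127.6,.112); d=b-a; print("yaw +y inner wall",np.degrees(np.arctan2(d[1],d[0])))
yaw=np.radians(-14.3); X=np.array([np.cos(yaw),np.sin(yaw)]);Y=np.array([-X[1],X[0]])
c=np.array([543.5,80.3]); tr=lambda p:np.array([(p-c)@X,(p-c)@Y])
print("inner +y wall (y=50):",tr(a),tr(b)); print("left wall outer/inner (-109/-105)",tr(q(221.9,140,.112)),tr(q(226,140,.112)))
print("right wall inner/outer (105/109)",tr(q(445,140,.112)),tr(q(450.4,140,.112)))
print("bottom wall inner (y=-50)",tr(q(300,224.5,.112)),tr(q(425,226,.112)))
print("ridges",[tr(q(u,140,.0875)) for u in (414.5,429)], "blue edge(-58)",tr(q(273,145,.0875)))
z=.210-.0627+.038
print("bar end y, x", tr(q(250,155.3,z)),[tr(q(u,165,z)) for u in (235.6,266)], "bottom side", tr(q(250,150.3,z-.012)))
print("TCP",tr(np.array([465.8,99.5])))
E
```

```text
yaw +y inner wall -14.482660521155855
inner +y wall (y=50): [-91.5788  52.8517] [-6.081  52.5791]
left wall outer/inner (-109/-105) [-109.0864   41.0141] [-105.1483   41.0104]
right wall inner/outer (105/109) [104.9993  40.8092] [110.176   40.8042]
bottom wall inner (y=-50) [-30.5432 -45.5995] [ 98.8833 -47.329 ]
ridges [array([88.8009, 38.5084]), array([103.8626,  38.494 ])] blue edge(-58) [-58.1877  33.4774]
bar end y, x [-81.8036  36.852 ] [array([-92.4244,  29.6932]), array([-70.0322,  29.6742])] bottom side [-81.8493  38.9626]
TCP [-80.0349  -0.5867]
```

```bash
python3 - <<'E'
from h import *
s=cv2.imread("pics/s3.png");t=cv2.imread("pics/t3.png")
a=cv2.resize(s[190:250,250:320],(560,480),interpolation=cv2.INTER_CUBIC); b=cv2.resize(t[200:290,180:210+15],(240,480),interpolation=cv2.INTER_CUBIC)
cv2.imwrite("pics/m4.png",np.hstack([a,b]))
E
```

```text
(no output)
```

View pics/m4.png

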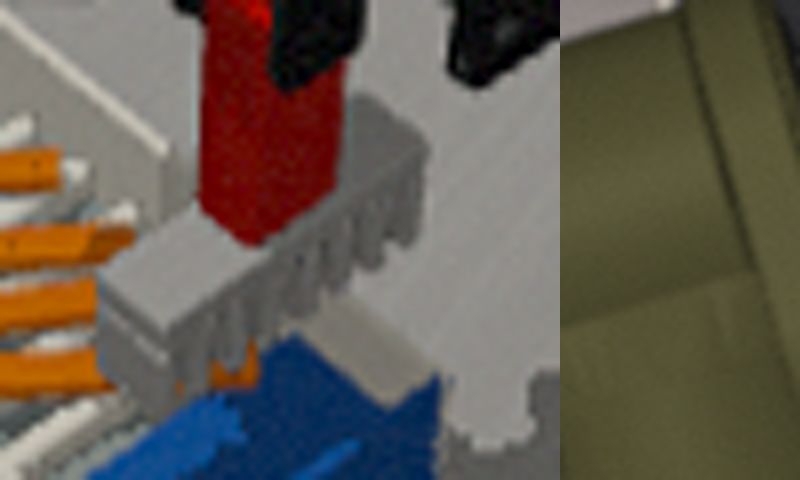

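```bash
python3 - <<'E'
from h import *
yaw=np.radians(-14.4); X=np.array([np.cos(yaw),np.sin(yaw)]);Y=np.array([-X[1],X[0]])
c=np.array([543.5,80.3]); tr=lambda p:np.array([(p-c)@X,(p-c)@Y])
z=.210-.0627+.038
for n,(u,v) in dict(near=(165,330),left=(100,275),far=(425,150)).items(): print(n,tr(ray("side",(250+u/8,190+v/8),z)[:2]*1000))
for n,(u,v) in dict(gripnear=(258,245),gripleft=(200,200),gripright=(338,190)).items(): print(n,tr(ray("side",(250+u/8,190+v/8),z)[:2]*1000))
# tray corners from the first side picture (crop c12: 3.64 px)
for n,(u,v,zz) in dict(FL=(462,85,.112),FR=(598,10,.112),BLnear=(698,308,.112)).items():
    print(n,tr(ray("side",(185+(u-400)/3.64,180+v/3.64),zz)[:2]*1000))
E
```

```text
near [-93.6634  39.972 ]
left [-71.905  40.141]
far [-92.8515 -45.1102]
gripnear [-88.8092   6.2525]
gripleft [-69.7739   6.7902]
gripright [-88.5627 -20.1037]
FL [106.3356  55.6959]
FR [104.9054 -48.6362]
BLnear [-105.7875   57.034 ]
```

```bash
python3 -m creep '[[[0,4,0,10,0,0,0],[0,7.5,0,20,0,0,0],[0,7.5,0,26,0,0,0],[0,7.5,0,26,0,0,0],[0,7.5,0,26,0,0,0]]]';  python3 - <<'E'
from h import *
T=ctrl.camera_params("wrist")["pose"]; w=ctrl.get_image("wrist"); np.save("w4.npy",T)
s=ctrl.get_image("side")
for n,i in (("w4",w),("s4",s)): cv2.imwrite(f"pics/{n}.png",i[:,:,::-1])
cv2.imwrite("pics/m5.png",np.hstack([cv2.resize(w[90:230,200:300],(350,490),interpolation=cv2.INTER_CUBIC),cv2.resize(s[200:270,250:314],(448,490),interpolation=cv2.INTER_CUBIC)])[:,:,::-1])
E
python3 plan.py 464 100.6 184 -14.4
```

```text
time: 7.35
position: [0.4667, 0.1073, 0.1825]
tool_rot: [2.479, 1.929, -0.001]
ft_force: [0.1, -0.5, -3.2]
grip_width: 0.231
t 7.45 pos [467.0871 107.3264 183.0907] F [-0.0109  0.3281 -2.9706] grip 0.2192894844568413
shift [-7.279  -1.3362 -0.9121] turn [ 0.0005 -0.0003  0.0027]
```

View pics/m5.png

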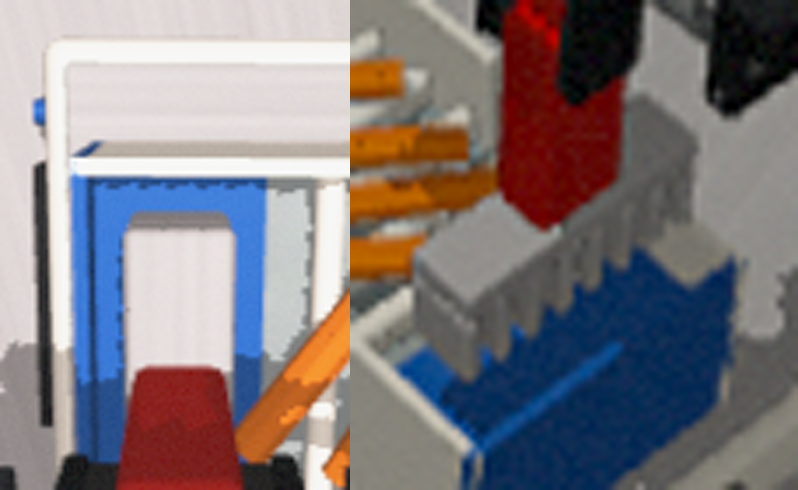

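```bash
python3 - <<'E'
from h import *
T=np.load("w4.npy"); q=lambda u,v,z:ray("wrist",(u,v),z,T)[:2]*1000
yaw=np.radians(-14.4); X=np.array([np.cos(yaw),np.sin(yaw)]);Y=np.array([-X[1],X[0]])
c=np.array([543.5,80.3]); tr=lambda p:np.array([(p-c)@X,(p-c)@Y])
z=.1831-.0627+.038
print("wall inner 50",tr(q(240,140.3,.112)),"outer 54",tr(q(240,135.1,.112)),"bar end",tr(q(251,154.9,z)),tr(q(251,150.9,z-.012)),[tr(q(u,165,z)) for u in (235.4,267.1)])
S=lambda u,v,z:tr(ray("side",(250+(u-350)/7,200+v/7),z)[:2]*1000)
print("side near/left/far",S(468,305,z),S(415,255,z),S(697,150,z))
print("tray outer near corner (-109,54)",S(470,460,.112),"far corner(-109,-54)",S(735,260,.112))
print("TCP",tr(np.array([467.1,107.3])))
E
```

```text
wall inner 50 [-91.3547  52.2492] outer 54 [-91.3284  56.7299] bar end [-81.6922  46.1317] [-81.7044  47.4962] [array([-93.1744,  38.6177]), array([-69.7889,  38.703 ])]
side near/left/far [-94.7633  49.0042] [-73.0518  48.368 ] [-95.846  -35.7975]
tray outer near corner (-109,54) [-107.9817   58.3273] far corner(-109,-54) [-106.4716  -46.5528]
TCP [-80.7144   7.1518]
```

The gaps to both side walls are about 5–6 mm, so the comb is centred. Next I descend to just above the possible range, then feel for contact in small steps.

```bash
python3 -m creep '[[[0,0,0,8,0,0,0],[0,0,0,16,0,0,0],[0,0,0,22,0,0,0],[0,0,0,23,0,0,0],[0,0,0,23,0,0,0]]]'; python3 -m creep '[[[0,0,0,1,0,0,0],[0,0,0,1.5,0,0,0],[0,0,0,2,0,0,0],[0,0,0,2,0,0,0]]]'; python3 plan.py 464 100.6 157 -14.4
```

```text
time: 7.95
position: [0.4665, 0.1073, 0.1594]
tool_rot: [-2.48, -1.929, 0.001]
ft_force: [-0.1, 0.0, -3.3]
grip_width: 0.224
time: 8.35
position: [0.4669, 0.1074, 0.1579]
tool_rot: [2.48, 1.929, 0.0]
ft_force: [0.3, -0.3, -3.4]
grip_width: 0.222
t 8.35 pos [466.8623 107.4133 157.8849] F [ 0.27   -0.3357 -3.3697] grip 0.22157356307267154
shift [-7.3082 -1.0985  0.8833] turn [ 0.0001 -0.0002  0.0028]
```

```bash
python3 -m creep '[[[0,0,0,0.7,0,0,0],[0,0,0,1.4,0,0,0],[0,0,0,2,0,0,0],[0,0,0,2,0,0,0]]]'; python3 plan.py 464 100.6 157 -14.4
```

```text
time: 8.75
position: [0.4667, 0.1074, 0.1557]
tool_rot: [-2.48, -1.929, 0.0]
ft_force: [0.6, 0.5, -3.6]
grip_width: 0.227
t 8.75 pos [466.7263 107.3666 155.6974] F [ 0.6335  0.5431 -3.6396] grip 0.2266248275610467
shift [-7.2294 -0.9788 -1.3019] turn [-0.0001  0.0001  0.0029]
```

```bash
python3 -m creep '[[[0,0,0,0.7,0,0,0],[0,0,0,1.4,0,0,0],[0,0,0,2.2,0,0,0],[0,0,0,2.2,0,0,0]]]'
```

```text
time: 9.15
position: [0.4667, 0.1074, 0.1535]
tool_rot: [-2.48, -1.929, 0.0]
ft_force: [0.0, -0.0, -2.9]
grip_width: 0.229
```

```bash
python3 -m creep '[[[0,0,0,0.7,0,0,0],[0,0,0,1.4,0,0,0],[0,0,0,2.2,0,0,0],[0,0,0,2.2,0,0,0]]]'
```

```text
time: 9.55
position: [0.4669, 0.1073, 0.1516]
tool_rot: [2.48, 1.929, 0.0]
ft_force: [-1.2, -0.6, -1.7]
grip_width: 0.227
```

```bash
python3 -m creep '[[[0,0,0,0.4,0,0,0],[0,0,0,0.7,0,0,0],[0,0,0,0.7,0,0,0]]]'
```

```text
time: 9.85
position: [0.467, 0.1073, 0.151]
tool_rot: [2.48, 1.929, 0.001]
ft_force: [-0.9, -0.5, 0.0]
grip_width: 0.226
```

```bash
python3 -m creep '[[[0,0,0,0.4,0,0,0],[0,0,0,0.7,0,0,0],[0,0,0,0.7,0,0,0]]]'; python3 plan.py 464 100.6 150 -14.4
```

```text
time: 10.15
position: [0.4669, 0.1073, 0.1503]
tool_rot: [2.48, 1.929, 0.0]
ft_force: [-1.7, -2.1, 3.0]
grip_width: 0.231
t 10.15 pos [466.9427 107.2837 150.2503] F [-1.6871 -2.0675  3.0467] grip 0.23125655888072696
shift [-7.2023 -1.2076  0.2491] turn [ 0.0003 -0.0001  0.0027]
```

Contact is at TCP z ≈ 151.5 mm, which puts the ridge level near 89 mm and inside the given range. It is now pressed about 1.3 mm. I start combing at 20 mm/s.

```bash
python3 -m creep '[[[0,0,1,-0.2,0,0,0],[0,0,3,-0.2,0,0,0],[0,0,5,-0.2,0,0,0],[0,0,7,-0.2,0,0,0],[0,0,9,-0.2,0,0,0]]]'; python3 plan.py 464 100.6 150 -14.4
```

```text
time: 10.65
position: [0.4757, 0.1056, 0.1502]
tool_rot: [-2.479, -1.929, -0.001]
ft_force: [-1.6, 1.2, 1.6]
grip_width: 0.226
t 10.65 pos [475.7112 105.5966 150.2329] F [-1.5843  1.2208  1.6257] grip 0.2261272718477569
shift [ -7.7201 -10.1252   0.2287] turn [-0.     -0.0006  0.0032]
```

```bash
python3 -m creep '[[[0,0,2,0,0,0,0],[0,0,4,0,0,0,0],[0,0,6,0,0,0,0],[0,0,8,0,0,0,0],[0,0,10,0,0,0,0]]]'
```

```text
time: 11.15
position: [0.4854, 0.1027, 0.1502]
tool_rot: [-2.48, -1.929, -0.0]
ft_force: [-1.3, -0.2, 1.0]
grip_width: 0.224
```

```bash
python3 -m creep '[[[0,0,2,0,0,0,0],[0,0,4,0,0,0,0],[0,0,6,0,0,0,0],[0,0,8,0,0,0,0],[0,0,10,0,0,0,0]]]'; python3 -m creep '[[[0,0,2,0,0,0,0],[0,0,4,0,0,0,0],[0,0,6,0,0,0,0],[0,0,8,0,0,0,0],[0,0,10,0,0,0,0]]]'
```

```text
time: 11.65
position: [0.4951, 0.1002, 0.1502]
tool_rot: [2.48, 1.929, 0.0]
ft_force: [-1.2, 0.1, 1.9]
grip_width: 0.228
time: 12.15
position: [0.5048, 0.0978, 0.1502]
tool_rot: [-2.48, -1.929, -0.0]
ft_force: [-2.0, -0.0, 1.6]
grip_width: 0.225
```

```bash
python3 -m creep '[[[0,0,2,0,0,0,0],[0,0,4,0,0,0,0],[0,0,6,0,0,0,0],[0,0,8,0,0,0,0],[0,0,10,0,0,0,0]]]'; python3 -c "
from h import *
T=ctrl.camera_params('wrist')['pose']; w=ctrl.get_image('wrist'); np.save('w5.npy',T); s=ctrl.get_image('side')
cv2.imwrite('pics/m6.png',np.hstack([cv2.resize(w[90:230,200:480],(480,240)),cv2.resize(s[170:270,200:330],(312,240))])[:,:,::-1])"
```

```text
time: 12.65
position: [0.5145, 0.0953, 0.1502]
tool_rot: [-2.48, -1.929, -0.0]
ft_force: [-0.7, -0.7, 2.2]
grip_width: 0.223
```

View pics/m6.png

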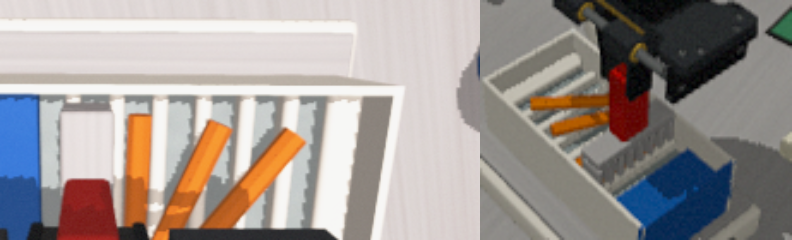

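One stick now lies parallel just ahead of the comb, at crop (140, 150), with two still askew beyond it. The force is steady at a light press, so I continue.

```bash
python3 -m creep '[[[0,0,2,0,0,0,0],[0,0,4,0,0,0,0],[0,0,6,0,0,0,0],[0,0,8,0,0,0,0],[0,0,10,0,0,0,0]]]'; python3 -m creep '[[[0,0,2,0,0,0,0],[0,0,4,0,0,0,0],[0,0,6,0,0,0,0],[0,0,8,0,0,0,0],[0,0,10,0,0,0,0]]]'
```

```text
time: 13.25
position: [0.5242, 0.0928, 0.1502]
tool_rot: [2.48, 1.929, 0.0]
ft_force: [-0.4, -0.4, 1.5]
grip_width: 0.225
time: 13.75
position: [0.5338, 0.0904, 0.1502]
tool_rot: [-2.48, -1.929, -0.0]
ft_force: [-1.1, 1.2, 1.3]
grip_width: 0.227
```

```bash
python3 -m creep '[[[0,0,2,0,0,0,0],[0,0,4,0,0,0,0],[0,0,6,0,0,0,0],[0,0,8,0,0,0,0],[0,0,10,0,0,0,0]]]'; python3 -m creep '[[[0,0,2,0,0,0,0],[0,0,4,0,0,0,0],[0,0,6,0,0,0,0],[0,0,8,0,0,0,0],[0,0,10,0,0,0,0]]]'; python3 plan.py 631 67 150 -14.4
```

```text
time: 14.25
position: [0.5436, 0.0879, 0.1503]
tool_rot: [2.479, 1.929, 0.0]
ft_force: [-1.8, 0.4, 0.7]
grip_width: 0.225
time: 14.75
position: [0.5532, 0.0855, 0.1502]
tool_rot: [-2.48, -1.929, -0.0]
ft_force: [-0.8, 0.1, 0.9]
grip_width: 0.227
t 14.75 pos [553.2388  85.4961 150.2205] F [-0.8285  0.1259  0.9426] grip 0.22721991236499336
shift [ 1.1921 79.9218  0.2225] turn [ 0.     -0.0001  0.0029]
```

```bash
python3 -m creep '[[[0,0,2,0.1,0,0,0],[0,0,4,0.2,0,0,0],[0,0,6,0.2,0,0,0],[0,0,8,0.2,0,0,0],[0,0,10,0.2,0,0,0]]]'; python3 -m creep '[[[0,0,2,0,0,0,0],[0,0,4,0,0,0,0],[0,0,6,0,0,0,0],[0,0,8,0,0,0,0],[0,0,10,0,0,0,0]]]'
```

```text
time: 15.25
position: [0.5628, 0.083, 0.15]
tool_rot: [-2.479, -1.929, 0.0]
ft_force: [-1.9, 0.1, 1.8]
grip_width: 0.227
time: 15.75
position: [0.5726, 0.0805, 0.15]
tool_rot: [-2.48, -1.929, -0.0]
ft_force: [-1.0, 0.3, 2.3]
grip_width: 0.228
```

```bash
python3 -m creep '[[[0,0,2,0,0,0,0],[0,0,4,0,0,0,0],[0,0,6,0,0,0,0],[0,0,8,0,0,0,0],[0,0,10,0,0,0,0]]]'; python3 -m creep '[[[0,0,2,0,0,0,0],[0,0,4,0,0,0,0],[0,0,6,0,0,0,0],[0,0,8,0,0,0,0],[0,0,10,0,0,0,0]]]'; python3 plan.py 631 67 150 -14.4
```

```text
time: 16.25
position: [0.5824, 0.0781, 0.15]
tool_rot: [2.48, 1.929, 0.0]
ft_force: [-3.1, 0.8, 1.8]
grip_width: 0.229
time: 16.75
position: [0.592, 0.0756, 0.1501]
tool_rot: [2.48, 1.929, 0.0]
ft_force: [-0.8, 0.2, 0.6]
grip_width: 0.223
t 16.75 pos [592.04    75.5502 150.0573] F [-0.787   0.2466  0.6024] grip 0.2233468965048148
shift [ 1.2964 39.8661  0.061 ] turn [ 0.0001 -0.      0.0028]
```

```bash
python3 -m creep '[[[0,0,2,0,0,0,0],[0,0,4,0.1,0,0,0],[0,0,6,0.1,0,0,0],[0,0,8,0.1,0,0,0],[0,0,10,0.1,0,0,0]]]'; python3 -m creep '[[[0,0,2,0,0,0,0],[0,0,4,0,0,0,0],[0,0,6,0,0,0,0],[0,0,8,0,0,0,0],[0,0,10,0,0,0,0]]]'
```

```text
time: 17.25
position: [0.6017, 0.0732, 0.1499]
tool_rot: [-2.479, -1.929, -0.0]
ft_force: [-1.2, 0.1, 1.7]
grip_width: 0.227
time: 17.75
position: [0.6114, 0.0706, 0.15]
tool_rot: [2.48, 1.929, 0.0]
ft_force: [-1.3, 0.3, 2.0]
grip_width: 0.223
```

```bash
python3 -m creep '[[[0,0,2,0,0,0,0],[0,0,4,0,0,0,0],[0,0,6,0,0,0,0],[0,0,8,0,0,0,0],[0,0,10,0,0,0,0]]]'; python3 -m creep '[[[0,0,2,0,0,0,0],[0,0,4,0,0,0,0],[0,0,6,0,0,0,0],[0,0,8,0,0,0,0],[0,0,9,0,0,0,0]]]'; python3 plan.py 631 67 150 -14.4
```

```text
time: 18.25
position: [0.6211, 0.0683, 0.1499]
tool_rot: [-2.48, -1.929, -0.0]
ft_force: [-3.1, -0.1, 3.0]
grip_width: 0.226
time: 18.75
position: [0.6301, 0.0659, 0.15]
tool_rot: [2.479, 1.929, 0.001]
ft_force: [-1.8, 0.1, 1.2]
grip_width: 0.223
t 18.75 pos [630.1039  65.9111 150.0498] F [-1.8297  0.1276  1.1705] grip 0.2231098324995233
shift [1.2759 0.6006 0.0503] turn [ 0.0007 -0.0001  0.0027]
```

The comb middle is at tray x ≈ +86.7, over the end strip. I lift straight up, move part of the way toward the mat and check the sticks.

```bash
python3 -m creep '[[[0,0,0,-5,0,0,0],[0,0,0,-20,0,0,0],[0,0,0,-45,0,0,0],[0,0,0,-75,0,0,0],[0,0,0,-105,0,0,0]]]'; python3 -m creep '[[[0,-40,-20,0,0,0,0],[0,-80,-40,0,0,0,0],[0,-105,-45,0,0,0,0],[0,-105,-45,0,0,0,0],[0,-105,-45,0,0,0,0]]]'; python3 -c "
from h import *
ctrl.get_image('top')
T=ctrl.camera_params('wrist')['pose']; w=ctrl.get_image('wrist'); np.save('w6.npy',T); s=ctrl.get_image('side')
cv2.imwrite('pics/w6.png',w[:,:,::-1]); cv2.imwrite('pics/s6.png',s[:,:,::-1])
cv2.imwrite('pics/m7.png',np.hstack([cv2.resize(w[60:260,80:380],(480,320)),cv2.resize(s[170:300,190:320],(320,320))])[:,:,::-1])"; python3 plan.py 477 -280 250 -4.4
```

```text
time: 19.25
position: [0.6296, 0.0656, 0.2565]
tool_rot: [2.48, 1.928, -0.0]
ft_force: [0.9, -0.4, -2.6]
grip_width: 0.226
time: 19.75
position: [0.5606, -0.025, 0.2557]
tool_rot: [2.481, 1.927, 0.004]
ft_force: [0.2, 0.7, -2.8]
grip_width: 0.226
t 19.9 pos [560.7687 -23.094  254.8039] F [-0.2426 -0.2983 -2.6641] grip 0.22496690877898493
shift [-269.5778  -18.6003    4.7781] turn [ 0.     -0.0001 -0.1695]
```

View pics/m7.png

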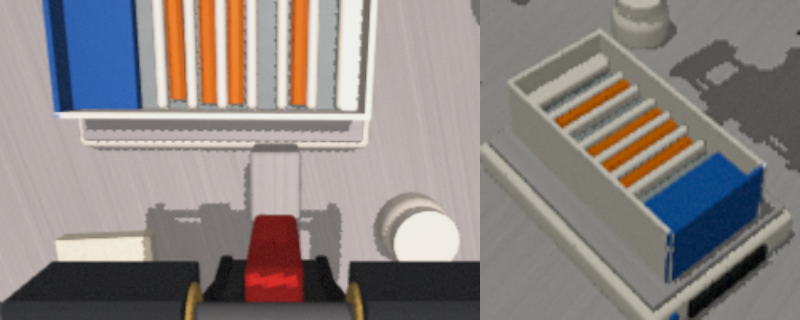

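All four sticks lie flat in separate grooves: the second, third, fourth and sixth. Now to the mat.

```bash
python3 -m creep '[[[0,-50,-3,0,0,0,-0.035],[0,-100,-6,0,0,0,-0.07],[0,-150,-9,0,0,0,-0.105],[0,-200,-12,0,0,0,-0.14],[0,-240,-16,0,0,0,-0.17]]]'; python3 -m creep '[[[0,-33,-2,50,0,0,0],[0,-33,-2,90,0,0,0],[0,-33,-2,120,0,0,0],[0,-33,-2,120,0,0,0],[0,-33,-2,120,0,0,0]]]'; python3 plan.py 477 -283.5 90 -4.4;  python3 -m creep '[[[0,0,0,0,0,0,0],[0,0,0,0,0,0,0]]]'; python3 - <<'E'
from h import *
T=ctrl.camera_params('wrist')['pose']; w=ctrl.get_image('wrist'); np.save('w7.npy',T); s=ctrl.get_image('side')
cv2.imwrite('pics/w7.png',w[:,:,::-1]); cv2.imwrite('pics/s7.png',s[:,:,::-1])
im=np.ascontiguousarray(w[:,:,::-1]); g=mask(im,(45,80,20),(90,255,255))
for v in range(110,230,8):
    u=np.where(g[v,180:340])[0]+180
    if len(u): print(v,u.min(),u.max(),[int(k) for k in u[np.where(np.diff(u)>2)]],[int(k) for k in u[np.where(np.diff(u)>2)[0]+1]])
u=np.where(g[:,258-20])[0]; print("col238",u[u>60][:2],"col 255 sum",[int(x.sum()) for x in im[110:200:1,254]])
E
```

```text
time: 20.4
position: [0.4851, -0.2557, 0.2551]
tool_rot: [2.305, 2.133, -0.001]
ft_force: [0.6, -0.2, -2.5]
grip_width: 0.225
time: 20.9
position: [0.482, -0.2856, 0.1354]
tool_rot: [2.305, 2.134, -0.001]
ft_force: [0.5, -0.3, -2.9]
grip_width: 0.22
t 20.9 pos [ 482.0384 -285.5797  135.3635] F [ 0.4965 -0.2998 -2.8696] grip 0.21965820444825557
shift [ 1.7198 -5.1635 45.3645] turn [-0.0004  0.0007 -0.    ]
time: 21.1
position: [0.4829, -0.2864, 0.1371]
tool_rot: [2.303, 2.132, 0.003]
ft_force: [0.4, 0.4, -2.6]
grip_width: 0.225
110 206 282 [] []
118 206 282 [] []
126 207 281 [] []
134 207 281 [] []
142 207 281 [] []
150 208 281 [237] [267]
158 208 281 [234] [269]
166 208 281 [234] [268]
174 209 280 [235] [268]
182 209 280 [235] [268]
190 209 280 [235] [268]
198 210 280 [235] [268]
206 210 279 [235] [268]
214 210 280 [234] [268]
222 211 277 [217, 228, 231] [226, 231, 270]
col238 [110 111] col 255 sum [322, 343, 342, 342, 342, 344, 346, 338, 347, 350, 345, 344, 350, 344, 342, 331, 347, 345, 346, 343, 343, 339, 340, 344, 354, 352, 346, 351, 342, 337, 343, 342, 336, 351, 343, 346, 342, 328, 317, 322, 318, 376, 342, 414, 530, 576, 600, 600, 600, 597, 602, 602, 600, 598, 595, 596, 598, 598, 607, 597, 598, 598, 600, 595, 592, 598, 590, 597, 600, 595, 599, 593, 598, 595, 593, 595, 591, 592, 594, 595, 593, 595, 514, 297, 156, 147, 157, 163, 152, 156]
```

```bash
cat > chk.py <<'E'
import sys
from h import *
k,v0=sys.argv[1],None; T=np.load(f"w{k}.npy"); im=cv2.imread(f"pics/w{k}.png"); zt=float(sys.argv[2]) # tips z
g=mask(im,(45,80,20),(90,255,255)); q=lambda u,v,z:ray("wrist",(u,v),z,T)[:2]*1000
c=biggest(g,(150,0,340,225)).reshape(-1,2); v0=c[:,1].min()
row=lambda v:np.where(g[v,180:340])[0]+180
yaw=np.radians(-4.4); X=np.array([np.cos(yaw),np.sin(yaw)]);Y=np.array([-X[1],X[0]]); o=np.array([477,-280])
tr=lambda p:np.array([(p-o)@X,(p-o)@Y])
top=tr(q(244,v0,.004)); print("mat +y edge (65)",top)
mid=[tr((q(row(v).min(),v,.004)+q(row(v).max()+1,v,.004))/2) for v in (v0+10,v0+25,v0+40)]; print("mat mid x",mid)
b=cv2.inRange(im.sum(2,dtype=np.int32).astype(np.float32),500,765)&~g; cc=biggest(b,(215,v0+5,290,225)); x=cc.reshape(-1,2); u0,u1,vt=x[:,0].min(),x[:,0].max()+1,x[:,1].min()
print("bar px",u0,u1,vt,"bar centre x",tr((q(u0,vt+20,zt+.038)+q(u1,vt+20,zt+.038))/2),"bar end y (44)",tr(q((u0+u1)/2,vt,zt+.038)))
E
python3 chk.py 7 .0743
```

```text
mat +y edge (65) [-0.9684 64.9639]
mat mid x [array([ 0.0471, 54.7326]), array([-0.5684, 39.0612]), array([-0.113 , 22.9868])]
bar px 237 267 154 bar centre x [ 6.7409 18.8874] bar end y (44) [ 6.7246 33.8308]
```

```bash
python3 chk.py 2 .004; python3 - <<'E'
from h import *
im=cv2.imread("pics/w2.png"); print([int(x.sum()) for x in im[168:204,254]]); im=cv2.imread("pics/side0.png"); cv2.imwrite("pics/last.png",im)
E
```

```text
mat +y edge (65) [-22.6999  65.1653]
mat mid x [array([-0.3232, 48.8698]), array([ 0.133 , 23.4725]), array([-0.2453, -2.6109])]
bar px 215 230 162 bar centre x [-54.808   31.6697] bar end y (44) [-54.4381  62.8058]
[322, 327, 325, 330, 331, 336, 318, 317, 320, 358, 320, 497, 566, 568, 573, 568, 485, 449, 461, 386, 370, 361, 368, 367, 371, 369, 369, 369, 369, 322, 209, 161, 149, 167, 177, 184]
```

```bash
python3 -m creep '[[[0,4,-4,15,0,0,0],[0,8,-6.8,40,0,0,0],[0,8,-6.8,58,0,0,0],[0,8,-6.8,60,0,0,0],[0,8,-6.8,60,0,0,0]]]'; python3 -m creep '[[[0,0,0,0,0,0,0],[0,0,0,0,0,0,0]]]'; python3 - <<'E'
from h import *
T=ctrl.camera_params('wrist')['pose']; w=ctrl.get_image('wrist'); np.save('w8.npy',T); s=ctrl.get_image('side')
cv2.imwrite('pics/w8.png',w[:,:,::-1]); cv2.imwrite('pics/s8.png',s[:,:,::-1])
a=cv2.resize(s[135:205,310:380],(400,400),interpolation=cv2.INTER_CUBIC);b=cv2.resize(w[80:240,180:340],(400,400),interpolation=cv2.INTER_CUBIC)
cv2.imwrite('pics/m8.png',np.hstack([a,b])[:,:,::-1])
E
python3 plan.py 477 -283.5 70 -4.4; python3 chk.py 8 .0135
```

```text
time: 21.7
position: [0.4753, -0.2777, 0.0755]
tool_rot: [2.306, 2.132, 0.0]
ft_force: [-0.3, -0.2, -2.8]
grip_width: 0.227
time: 21.9
position: [0.4759, -0.2781, 0.0762]
tool_rot: [2.305, 2.131, 0.002]
ft_force: [-0.4, -0.4, -3.0]
grip_width: 0.222
t 22.0 pos [ 475.602  -277.9048   75.8013] F [-0.4151  0.5158 -2.8072] grip 0.22955767884576117
shift [-5.4672  1.8235  5.8053] turn [ 0.0017  0.0002 -0.0018]
mat +y edge (65) [-7.4757 65.2299]
mat mid x [array([-0.557 , 56.7494]), array([-0.5591, 43.7709]), array([-0.5618, 30.4567])]
bar px 236 268 153 bar centre x [-0.8329 27.4032] bar end y (44) [-0.8314 42.3161]
```

View pics/m8.png

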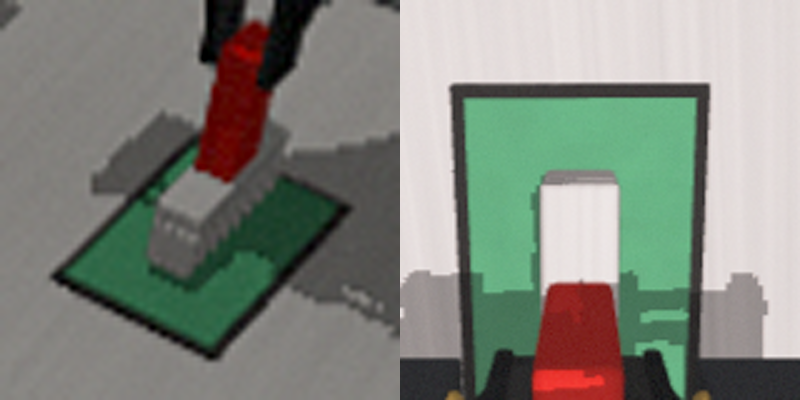

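```bash
python3 - <<'E'
from h import *
yaw=np.radians(-4.4); X=np.array([np.cos(yaw),np.sin(yaw)]);Y=np.array([-X[1],X[0]]); o=np.array([477,-280])
S=lambda u,v,z:(lambda p:np.array([(p-o)@X,(p-o)@Y]))(ray("side",(310+u/5.714,135+v/5.714),z)[:2]*1000)
for n,a in dict(near=(212,217,.051),left=(162,200,.051),far=(287,133,.051),matnear=(215,357,.004),matleft=(53,277,.004),matright=(350,207,.004)).items(): print(n,S(*a))
E
```

```text
near [-15.8123  39.1381]
left [ 8.1099 43.4303]
far [-13.2468 -38.3547]
matnear [-45.2104  72.1322]
matleft [41.7464 73.5666]
matright [-44.6758 -64.4247]
```

The side view shows the rake upright over the mat, about 2–3 mm short along the mat's y. The wrist view agrees at about 1.7 mm. I correct by +2 mm, set it down gently and feel for contact.

```bash
python3 -m creep '[[[0,1,0.3,2,0,0,0],[0,2,0.7,4,0,0,0],[0,2,0.7,6,0,0,0],[0,2,0.7,7.5,0,0,0],[0,2,0.7,7.5,0,0,0]]]'
```

```text
time: 22.5
position: [0.4757, -0.2757, 0.0672]
tool_rot: [-2.307, -2.132, 0.0]
ft_force: [0.3, 0.4, -2.2]
grip_width: 0.227
```

```bash
python3 -m creep '[[[0,0,0,0.5,0,0,0],[0,0,0,1,0,0,0],[0,0,0,1.3,0,0,0],[0,0,0,1.3,0,0,0]]]'
```

```text
time: 22.9
position: [0.476, -0.2762, 0.0668]
tool_rot: [2.307, 2.132, 0.0]
ft_force: [-2.4, -1.5, 4.6]
grip_width: 0.229
```

```bash
python3 -m creep '[[[0,0,0,-0.6,0,0,0],[0,0,0,-0.6,0,0,0]]]'; python3 -m creep '[[[0.9,0,0,0,0,0,0],[0.9,0,0,0,0,0,0],[0.9,0,0,0,0,0,0],[0.9,0,0,0,0,0,0],[0.9,0,0,0,0,0,0]]]'; python3 -m creep '[[[0.9,0,0,0,0,0,0],[0.9,0,0,0,0,0,0],[0.9,0,0,0,0,0,0]]]'
```

```text
time: 23.1
position: [0.4759, -0.2759, 0.0669]
tool_rot: [2.306, 2.132, 0.0]
ft_force: [-0.9, -1.4, 2.8]
grip_width: 0.226
time: 23.6
position: [0.4758, -0.2755, 0.0666]
tool_rot: [-2.307, -2.133, -0.0]
ft_force: [-0.3, -0.5, 0.0]
grip_width: 0.596
time: 23.9
position: [0.4758, -0.2756, 0.0667]
tool_rot: [-2.307, -2.132, -0.0]
ft_force: [-0.2, -0.9, 0.3]
grip_width: 0.849
```

Released. I retract straight up, move toward +y as in the earlier check, and verify.

```bash
python3 -m creep '[[[0.9,0,0,-20,0,0,0],[0.9,0,0,-60,0,0,0],[0.9,0,0,-105,0,0,0],[0.9,0,0,-150,0,0,0],[0.9,0,0,-195,0,0,0]]]'; python3 -m creep '[[[0.9,35,0,-30,0,0,0],[0.9,65,0,-38,0,0,0],[0.9,65,0,-38,0,0,0],[0.9,65,0,-38,0,0,0],[0.9,65,0,-38,0,0,0]]]'; python3 - <<'E'
from h import *
T=ctrl.camera_params('wrist')['pose']; w=ctrl.get_image('wrist'); np.save('w9.npy',T); s=ctrl.get_image('side'); t=ctrl.get_image('top')
for n,i in (("w9",w),("s9",s),("t9",t)): cv2.imwrite(f'pics/{n}.png',i[:,:,::-1])
cv2.imwrite('pics/m9.png',np.hstack([cv2.resize(w[120:240,190:310],(400,400)),cv2.resize(s[130:210,300:380],(400,400))])[:,:,::-1])
im=np.ascontiguousarray(w[:,:,::-1]); g=mask(im,(45,80,20),(90,255,255)); c=biggest(cv2.morphologyEx(g,cv2.MORPH_CLOSE,np.ones((5,5))))
P=np.array([ray("wrist",p[0],.004,T)[:2]*1000 for p in cv2.convexHull(c)],np.float32); print("mat",cv2.minAreaRect(P))
x=c.reshape(-1,2); print(x.min(0),x.max(0)); u=int(x.mean(0)[0]); 
print("col",u,[int(k.sum()) for k in im[160:215,u]]); print("row185",[int(k.sum()) for k in im[185,x[:,0].min():x[:,0].max()+1]])
E
python3 plan.py 477 -210 300 -4.4
```

```text
time: 24.4
position: [0.4754, -0.2756, 0.2636]
tool_rot: [2.307, 2.132, 0.001]
ft_force: [0.2, -0.5, 0.1]
grip_width: 0.903
time: 24.9
position: [0.4802, -0.2119, 0.2992]
tool_rot: [-2.308, -2.13, 0.001]
ft_force: [-0.4, -0.1, -0.1]
grip_width: 0.898
mat ((476.2264404296875, -279.43988037109375), (129.46958923339844, 81.01445770263672), 85.46700286865234)
[228 157] [277 231]
col 252 [343, 340, 334, 339, 338, 335, 333, 333, 326, 319, 315, 312, 286, 307, 470, 558, 575, 568, 569, 571, 571, 573, 567, 576, 569, 482, 375, 366, 371, 370, 366, 436, 450, 308, 190, 156, 151, 155, 163, 172, 150, 157, 163, 171, 179, 161, 184, 225, 271, 312, 296, 308, 305, 301, 304]
row185 [242, 314, 333, 332, 321, 294, 246, 243, 250, 242, 312, 335, 337, 341, 271, 213, 326, 510, 570, 568, 572, 570, 570, 572, 482, 396, 365, 360, 367, 373, 370, 326, 248, 221, 218, 222, 211, 224, 220, 225, 237, 301, 325, 278, 232, 218, 216, 221, 184, 117]
t 25.05 pos [ 480.239  -211.9517  299.1457] F [ 0.2889  0.0407 -0.2587] grip 0.9001316971165235
shift [ 1.6842 -3.3866 -0.8512] turn [-0.0011  0.0003 -0.0039]
```

```bash
python3 - <<'E'
from h import *
T=np.load("w9.npy"); yaw=np.radians(-4.4); X=np.array([np.cos(yaw),np.sin(yaw)]);Y=np.array([-X[1],X[0]]); o=np.array([476.2,-279.4])
f=lambda u,v,z:(lambda p:np.array([(p-o)@X,(p-o)@Y]))(ray("wrist",(u,v),z,T)[:2]*1000)
print("bar end",f(252,174.1,.042),"bar sides",f(244.4,185,.042),f(259.3,185,.042))
im=cv2.imread("pics/w9.png"); R=lambda i:mask(i,(0,150,60),(6,255,255))|mask(i,(172,150,60),(180,255,255))
m=mask(im,(0,150,165),(8,255,255))|mask(im,(172,150,165),(180,255,255)); x=biggest(m).reshape(-1,2); print("red top",x.min(0),x.max(0),f(*x.mean(0),.116))
for n in ("side0","s9"):
    x=biggest(R(cv2.imread(f"pics/{n}.png")),(310,120,400,215)).reshape(-1,2); print(n,"red box",x.min(0),x.max(0))
for a,b,r in (("top0","t9",None),("side0","s9",None)):
    d=cv2.absdiff(cv2.imread(f"pics/{a}.png"),cv2.imread(f"pics/{b}.png")).max(2); d=cv2.morphologyEx((d>50).astype(np.uint8),cv2.MORPH_OPEN,np.ones((3,3)))
    print(b,[s[:5].tolist() for s in cv2.connectedComponentsWithStats(d)[2][1:]])
E
```

```text
bar end [-0.3761 44.1513] bar sides [-12.1233  27.0439] [10.8495 26.9899]
red top [246 207] [258 227] [-0.3264  1.5406]
side0 red box [347 141] [361 168]
s9 red box [343 142] [358 169]
t9 [[371, 166, 141, 218, 22326], [221, 181, 9, 8, 41], [220, 187, 34, 58, 516], [219, 194, 11, 11, 64], [214, 203, 12, 13, 81], [210, 216, 9, 10, 57], [242, 219, 5, 4, 19], [383, 229, 21, 34, 521], [362, 238, 5, 9, 35], [375, 241, 3, 10, 30], [379, 245, 3, 4, 12], [370, 248, 4, 3, 12], [41, 376, 63, 8, 379], [31, 381, 7, 3, 19]]
s9 [[316, 0, 107, 85, 4051], [367, 43, 9, 5, 33], [356, 143, 6, 16, 56], [343, 147, 7, 20, 63], [239, 203, 19, 12, 127], [221, 210, 10, 11, 82], [230, 218, 19, 8, 105], [255, 218, 9, 6, 33], [267, 220, 3, 3, 9], [260, 224, 23, 16, 174], [241, 226, 11, 7, 44], [235, 229, 4, 4, 14], [241, 235, 3, 4, 12], [246, 234, 11, 12, 84], [474, 277, 38, 32, 627], [488, 305, 3, 4, 12], [402, 328, 69, 56, 1814], [463, 356, 12, 13, 93]]
```

```bash
python3 -c "
from bench import ctrl
print(ctrl.get_state()['time'],ctrl.get_state()['ft_force']); print(ctrl.close_job())"
```

```text
25.05 [ 0.28892256  0.04069156 -0.2587065 ]
the job is handed in; nothing more can be done
None
```

I combed all four carrot sticks into grooves of their own, stood the rake back on its mat, and handed the job in at 25 s. I felt the insert's strip at about 89 mm. I then combed from tray x = −82 mm to +87 mm at 20 mm/s, pressing with about 4–6 N and never above about 6.5 N in the readings at the end of each move.

- **Sticks:** the picture after combing shows one stick each in grooves 2, 3, 4 and 6, lying parallel and flat.
- **Rake:** before release the wrist and side views put it about 2 and 3 mm off along the mat, so I moved it 2 mm. After release it measures upright and within about 1 mm of the mat's middle; it had started about 6 mm off.
- **Everything else:** comparing before and after pictures by computer, I took the changes as the sticks, the rake, and the arm with its shadow. Some change patches at the picture edges I put down to arm or shadow without seeing them.
- **Not checked by eye:** my last picture was refused because the 12-picture limit was reached. The final rake and surroundings checks therefore rest on pixel measurements only.

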